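# Check the slide-blade cutters and clear the cobbler's bench

### The arm

A 7-joint arm with a two-finger parallel gripper is mounted at the origin on the work surface. World frame = base frame: x ahead of the robot, y to its left, z up, the work surface at z = 0. Lengths are in mm, angles in rad, forces in N, time in s.
With the tool pointing down it reaches from about 400 to 875 mm from the base axis. Payload 4.4 kg.
Tool frame: the origin (TCP) lies at the very end of the fingers, on their centre line; the grasp point (between the pads) lies 19 mm behind it; y points along the fingers, x is the direction in which the jaws open and shut, and the axes are right-handed (so a half turn about y gives the same grasp; the last joint's range is limited). The gripper opens to 85 mm and grips with 20 to 120 N. Pads are 22 mm wide; open, the fingers measure 114 mm over their backs; the gripper's body (76 mm by 85 mm) begins 54 mm behind the grasp point. The pads swing forward as they close: fully open they stand 13 mm farther back than shut.
Start: joints at [1.106, 0.628, 0.038, 1.517, -0.027, 0.996, -0.02], TCP at [252.431, -598.996, 231.313] pointing down, gripper open.
Joint ranges: [-3.06, 3.06], [-0.37, 2.12], [-1.25, 1.32], [0.18, 2.47], [-1.1, 4.24], [0.23, 1.98], [-2.94, 2.94]. Speed limits (rad/s): [2.57, 2.57, 3.14, 3.14, 3.14, 3.14, 3.14].

### API

Orientations are given as [roll, pitch, yaw] about the fixed x, y, z axes, in that order (R = Rz(yaw) Ry(pitch) Rx(roll)).
In Python, from cell import readout, eyes, finish_job gives the robot as it stands. The module is installed in compiled form; this text tells all that it offers.
- The arm moves only by the tool apply_moves, never from a script. Its argument "commands" is a list that holds one entry, the list of rows, each a list of 6 numbers: the shift along the tool's x, y, z in units of 0.04 m (1.0 is 0.04 m), then the turn, a rotation vector about the tool's x, y, z in units of 5 degrees (1.0 is 5 degrees). A call has 1 to 8 rows; each row shifts and turns the pose as measured when the row begins, along the tool's axes as they then stand; what a row does not reach is not made up. A row lasts 1/12 s, in which the tool goes at most 41.7 mm and 7.16 degrees, less where a joint would pass 70% of its speed; a pose out of reach is approached as far as the arm can. A call with a number of a shift or a turn outside -1 to 1 is refused whole. A call with a gripper value outside its range is refused whole. "claw" is the finger opening in mm, from 0 to 85.4, set as the call begins (left out, the last holds). The fingers move at their own pace and stop on an object; the grip force is fixed at half the most. Time passes only in rows, so rows that do not move let the fingers close. It gives the time, the measured TCP pose, the force and the opening at its end, in the units of the state.
- readout.read_state(): the state, without advancing time (a new reading comes with each control period).
- eyes.get_image(name): name is "side" or "top" or "wrist"; returns a dict with "image" (384x512x3 uint8, red, green, blue), "mtx" (3x3 intrinsics, pixels), "rvec" (rotation vector, rad) and "tvec" (3), from world to camera coordinates, as OpenCV has them. Camera axes: x right, y down, z forward; pixel columns grow to the right and rows downward; lengths in mm; the calibration is good to about 2 mm. A picture is of the moment at which its call begins. There is no depth.
- finish_job(): hands the job in, once; it reports no verdict.
The state is a dict: "clock": time; "qpos": joint angles; "qd": joint speeds; "tau": joint torques, N m; "eef_pos": TCP position; "tool_rot": TCP orientation; "force": force on the tool from outside, world axes, zero at the start; "torque": the same for the moment, N m; "width": finger opening in mm.
Only numpy, scipy, OpenCV 4.12 (cv2) and the standard library are available. Lean on these libraries where they do the work, as an engineer would, in place of code of your own. Each camera call takes 0.05 s, during which the arm holds its last target. There are 200 camera calls.

### The job

Close down the shoe-repair bench: push the thumb slide of every cutter back as far as it will go, backing the cutter against the wooden stop. Lay the cutters whose blade goes fully in into the shallow tool tray; put those that jam part-way into the scrap box, along with every rubber offcut lying on the bench. Leave the polish tin and the shoe last where they are.

Things in the scene. Friction and masses are not known exactly. Their poses are not given: they have to be found in the camera images.
- cutter1: loose slide-blade cutter, 125 g: grey handle 110 x 22 x 18 mm lying flat; origin at the centre of its underside, +x towards the butt. Black thumb piece on top, 14 x 16 mm, from 18 to 30 mm up, centred at x = -22 mm + joint, y = 0. Flat steel blade sticks out of the -x end by 32 mm - joint. Starts with its butt 2 to 17 mm short of the stop, square to it within 0.08 rad
- cutter1_slide (a joint): slide of cutter1, m: 0 to 0.002 at the start (blade out), 0.032 blade fully in; moves to the cutter's +x with 2.5 to 3.5 N and stays where left. A jammed one wedges and stops dead part-way (roughly a third to two thirds of the way); a push of 8 N is enough to tell. An unbacked cutter slides along the bench instead
- cutter1_thumb (a point): middle of the top of that thumb piece, 30.5 mm above the handle's underside; on a jammed cutter it sinks by 3 mm as it is pushed up to the jam, on a good one it stays level
- cutter2: loose slide-blade cutter, 125 g: grey handle 110 x 22 x 18 mm lying flat; origin at the centre of its underside, +x towards the butt. Black thumb piece on top, 14 x 16 mm, from 18 to 30 mm up, centred at x = -22 mm + joint, y = 0. Flat steel blade sticks out of the -x end by 32 mm - joint. Starts with its butt 2 to 17 mm short of the stop, square to it within 0.08 rad
- cutter2_slide (a joint): slide of cutter2, m: 0 to 0.002 at the start (blade out), 0.032 blade fully in; moves to the cutter's +x with 2.5 to 3.5 N and stays where left. A jammed one wedges and stops dead part-way (roughly a third to two thirds of the way); a push of 8 N is enough to tell. An unbacked cutter slides along the bench instead
- cutter2_thumb (a point): middle of the top of that thumb piece, 30.5 mm above the handle's underside; on a jammed cutter it sinks by 3 mm as it is pushed up to the jam, on a good one it stays level
- cutter3: loose slide-blade cutter, 125 g: grey handle 110 x 22 x 18 mm lying flat; origin at the centre of its underside, +x towards the butt. Black thumb piece on top, 14 x 16 mm, from 18 to 30 mm up, centred at x = -22 mm + joint, y = 0. Flat steel blade sticks out of the -x end by 32 mm - joint. Starts with its butt 2 to 17 mm short of the stop, square to it within 0.08 rad
- cutter3_slide (a joint): slide of cutter3, m: 0 to 0.002 at the start (blade out), 0.032 blade fully in; moves to the cutter's +x with 2.5 to 3.5 N and stays where left. A jammed one wedges and stops dead part-way (roughly a third to two thirds of the way); a push of 8 N is enough to tell. An unbacked cutter slides along the bench instead
- cutter3_thumb (a point): middle of the top of that thumb piece, 30.5 mm above the handle's underside; on a jammed cutter it sinks by 3 mm as it is pushed up to the jam, on a good one it stays level
- cutter4: loose slide-blade cutter, 125 g: grey handle 110 x 22 x 18 mm lying flat; origin at the centre of its underside, +x towards the butt. Black thumb piece on top, 14 x 16 mm, from 18 to 30 mm up, centred at x = -22 mm + joint, y = 0. Flat steel blade sticks out of the -x end by 32 mm - joint. Starts with its butt 2 to 17 mm short of the stop, square to it within 0.08 rad
- cutter4_slide (a joint): slide of cutter4, m: 0 to 0.002 at the start (blade out), 0.032 blade fully in; moves to the cutter's +x with 2.5 to 3.5 N and stays where left. A jammed one wedges and stops dead part-way (roughly a third to two thirds of the way); a push of 8 N is enough to tell. An unbacked cutter slides along the bench instead
- cutter4_thumb (a point): middle of the top of that thumb piece, 30.5 mm above the handle's underside; on a jammed cutter it sinks by 3 mm as it is pushed up to the jam, on a good one it stays level
- cutter5: loose slide-blade cutter, 125 g: grey handle 110 x 22 x 18 mm lying flat; origin at the centre of its underside, +x towards the butt. Black thumb piece on top, 14 x 16 mm, from 18 to 30 mm up, centred at x = -22 mm + joint, y = 0. Flat steel blade sticks out of the -x end by 32 mm - joint. Starts with its butt 2 to 17 mm short of the stop, square to it within 0.08 rad
- cutter5_slide (a joint): slide of cutter5, m: 0 to 0.002 at the start (blade out), 0.032 blade fully in; moves to the cutter's +x with 2.5 to 3.5 N and stays where left. A jammed one wedges and stops dead part-way (roughly a third to two thirds of the way); a push of 8 N is enough to tell. An unbacked cutter slides along the bench instead
- cutter5_thumb (a point): middle of the top of that thumb piece, 30.5 mm above the handle's underside; on a jammed cutter it sinks by 3 mm as it is pushed up to the jam, on a good one it stays level
- offcut1: black sole-rubber offcut, loose, 30 g: rectangular block 42 x 30 x 22 mm; origin at the centre of its underside
- offcut2: black sole-rubber offcut, loose, 30 g: round-nosed block 43 (x, from -20 to 23 mm) x 34 x 20 mm; origin at the centre of its underside
- offcut3: black sole-rubber offcut, loose, 30 g: stepped block 48 x 28 mm, 12 mm thick, 24 mm thick from x = -24 to 2 mm; origin at the centre of its underside
- offcut4: black sole-rubber offcut, loose, 30 g: square block 36 x 36 x 18 mm; origin at the centre of its underside
- stop: bench stop: fixed wooden batten 25 mm (x) x 460 mm (y) x 30 mm high, origin at the centre of its underside; its face towards the robot is at x = -12.5 mm, the cutters lie before that face. Screwed plates at y = +-200 mm reach 38 mm height
- tray: tool tray: shallow grey tray, fixed, outside 200 (x) x 200 (y) x 35 mm high, walls and floor 5 mm, origin at the centre of its underside
- scrap: scrap box: deeper brown cardboard box, fixed, outside 200 (x) x 200 (y) x 55 mm high, walls and floor 5 mm, origin at the centre of its underside
- tin: bystander: metal polish tin, 75 mm across, 32 mm high, origin at the centre of its underside
- last: bystander: wooden shoe last, about 200 mm long, 83 mm high, origin near the middle of its underside
There are look-alikes about, which are no part of the job. What is shaped like the cutter5 but green is not meant. Leave any pink look-alike of the cutter3 alone.

How it is judged:
By the outcome, as a careful person would: the job done as asked, in the order asked, and still so for the second after the job is handed in, with the robot touching nothing.
Of cutter1, cutter2, cutter3, cutter4, cutter5 only 3 to 4 are there at a start; the rules pass over those that are not, and their reading is None.
Of offcut1, offcut2, offcut3, offcut4 only 2 to 3 are there at a start; the rules pass over those that are not, and their reading is None.
At some moment in a run one of cutter1, cutter2, cutter3, cutter4, cutter5, offcut1, offcut2, offcut3, offcut4 may be knocked a few centimetres aside while the robot is not near it.
Once in a run the grip may slacken for a moment while it holds something.
It also fails if it takes over 210 s, if anything falls off the work surface, if the arm or the gripper's body presses on something with over 40 N, if the wrist force passes 120 N, or if a joint passes its speed limit or range.

## Working session

There is one attempt and no reset: what is moved stays moved. The work goes in short steps, Python scripts to look and compute and a tool call to move; the robot and the scene stay as the last step left them, time stands still between calls to the robot, and variables do not carry over. Pictures are saved under pics/ and viewed, about 12 in all and at most 16, crops included, and the job is handed in when it is done.

Besides the shell and the picture viewer there is one more tool, called after "Call:" as name(argument=value, ...), one argument or row to a line, values as JSON. apply_moves: Moves the arm, as the interface text tells. Shifts and turns lie within -1 to 1; 1 stands for 0.04 m of shift or 5 degrees of turn. Its arguments: {"type":"object","properties":{"commands":{"type":"array"},"claw":{"type":"number"}},"required":["commands"]}

```bash
mkdir -p pics
cat > h.py <<'E'
import numpy as np, cv2
from cell import readout, eyes, finish_job
from scipy.spatial.transform import Rotation as R
def snap(name, fn=None):
    d=eyes.get_image(name)
    if fn: cv2.imwrite('pics/'+fn, d['image'][:,:,::-1])
    return d
def ray(d,uv,z):
    K=np.array(d['mtx']);Rm=cv2.Rodrigues(np.array(d['rvec'],float))[0];t=np.array(d['tvec'],float).ravel()
    uv=np.atleast_2d(uv).astype(float)
    p=np.c_[uv,np.ones(len(uv))]@np.linalg.inv(K).T@Rm
    c=-Rm.T@t
    return c+p*((z-c[2])/p[:,2])[:,None]
def proj(d,P):
    return cv2.projectPoints(np.atleast_2d(np.array(P,float)),np.array(d['rvec'],float),np.array(d['tvec'],float),np.array(d['mtx'],float),None)[0][:,0]
E
python3 - <<'E'
from h import *
t=snap('top','top0.png'); s=snap('side','side0.png')
for d in (t,s):
    Rm=cv2.Rodrigues(np.array(d['rvec'],float))[0]; print(np.array(d['mtx']).round(1).tolist(), (-Rm.T@np.array(d['tvec']).ravel()).round(0))
print(readout.read_state())
b=cv2.resize(t['image'][:,:,::-1],(800,600),interpolation=cv2.INTER_CUBIC);cv2.imwrite('pics/top0b.png',b)
b=cv2.resize(s['image'][:,:,::-1],(800,600),interpolation=cv2.INTER_CUBIC);cv2.imwrite('pics/side0b.png',b)
E
```

```text
[[410.4, 0.0, 256.5], [0.0, 410.4, 193.4], [0.0, 0.0, 1.0]] [ 341.  -82. 1267.]
[[465.8, 0.0, 249.0], [0.0, 465.8, 192.7], [0.0, 0.0, 1.0]] [474. 919. 969.]
{'clock': 0.1, 'qpos': array([ 1.10617582,  0.62925556,  0.03843257,  1.51828123, -0.02702093,
        0.99634818, -0.01999529]), 'qd': array([ 9.12593612e-04, -1.87735034e-03, -5.52747639e-04, -1.79759608e-03,
        9.09533432e-04, -4.84344381e-06,  4.55458400e-05]), 'tau': array([ 2.87120172e-03, -5.64531541e+01,  1.23012878e+00, -1.93975711e+01,
        1.11937488e-02,  5.38555309e-03, -9.83014758e-06]), 'eef_pos': array([ 252.228143  , -598.43181039,  230.47536734]), 'tool_rot': array([-1.57079044,  0.00177512, -1.17197293]), 'force': array([-0.96497099, -0.16639953,  0.33631346]), 'torque': array([0.01999079, 0.04659888, 0.00504139]), 'width': 85.60100085893913}
```

View pics/top0b.png

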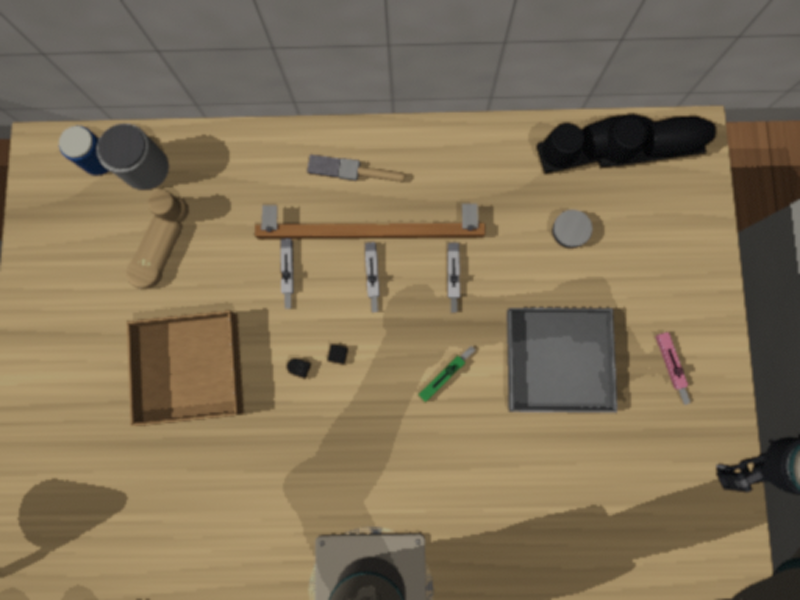

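View pics/side0b.png

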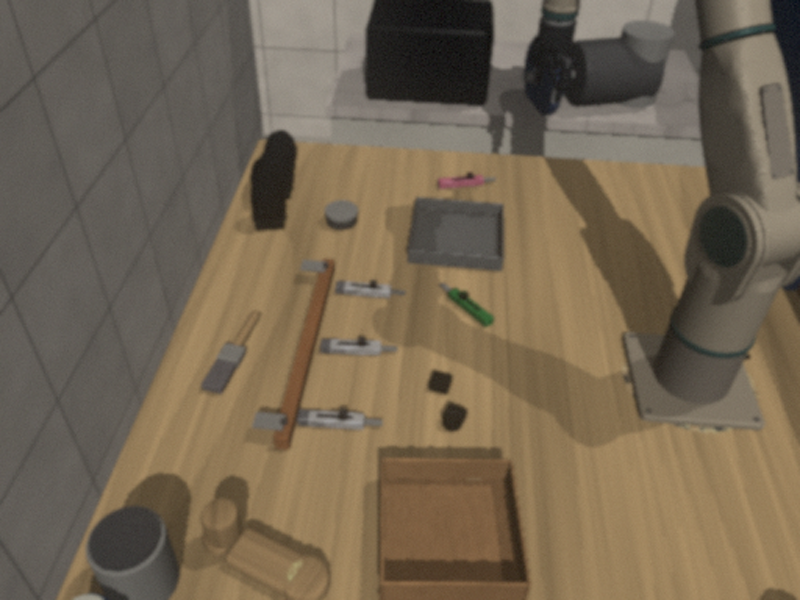

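Three grey cutters lie at (287,273), (373,277) and (454,277) in the 800 px top view, before the stop at (370,230). There are two black offcuts at (299,367) and (338,353). The green one at (447,375) and the pink one at (673,365) are look-alikes. The scrap box is at (185,368), the tray at (562,360), the tin at (572,229) and the last at (160,240). Next I measure these and confirm them in a crop.

```bash
cat >> h.py <<'E'
def blobs(m,amin=12):
    n,l,st,c=cv2.connectedComponentsWithStats(m.astype(np.uint8))
    return [(c[i],st[i,4],cv2.minAreaRect(np.argwhere(l==i)[:,::-1].astype(np.float32))) for i in range(1,n) if st[i,4]>=amin]
def masks(im):
    h=cv2.cvtColor(im,cv2.COLOR_RGB2HSV).astype(int);H,S,V=h[...,0],h[...,1],h[...,2]
    return (S<70)&(V>95), (V<45)
E
python3 - <<'E'
from h import *
t=snap('top'); im=t['image']
g,k=masks(im)
roi=np.zeros(g.shape,bool); roi[150:260,75:410]=1
print('grey')
for c,a,r in blobs(g&roi): print(c.round(1),a,np.round(ray(t,c,14)[0],1),[np.round(x,1) for x in r])
print('black')
for c,a,r in blobs(k&roi,6): print(c.round(1),a,np.round(ray(t,c,20)[0],1),[np.round(x,1) for x in r])
# boxes/stop corners by eye px800 -> world
f=lambda u,v,z:ray(t,np.array([u,v])*.64-.18,z)[0][:2].round(0)
print('stop',f(256,237,30),f(484,236,30)); 
print('tray',f(508,309,35),f(615,309,35),f(509,410,35),f(615,410,35))
print('scrap',f(128,321,55),f(235,312,55),f(134,423,55),f(241,413,55))
cv2.imwrite('pics/crop0.png',cv2.resize(im[145:265,165:325,::-1],(800,600),interpolation=cv2.INTER_CUBIC))
E
```

```text
grey
[366.9 152.6] 129 [ 663.6 -414.    14. ] [array([367. , 153.5]), array([ 7., 22.]), np.float64(90.0)]
[182.4 163.6] 139 [641.1 164.4  14. ] [array([182.5, 163.5]), array([21.,  7.]), np.float64(90.0)]
[237. 165.] 148 [632.8  -6.7  14. ] [array([237. , 165.5]), array([21.,  8.]), np.float64(90.0)]
[289.7 175.8] 303 [ 595.  -170.6   14. ] [array([290., 177.]), array([44.,  8.]), np.float64(90.0)]
[183.5 186.5] 127 [568.3 160.3  14. ] [array([183. , 187.5]), array([19.,  8.]), np.float64(90.0)]
[238.6 187.9] 131 [560.1 -11.1  14. ] [array([238. , 188.5]), array([21.,  8.]), np.float64(90.0)]
[360.6 237.2] 1913 [ 400.7 -379.    14. ] [array([361.5, 236. ]), array([42., 49.]), np.float64(90.0)]
[299.4 225.2] 40 [ 440.6 -195.1   14. ] [array([299.8, 225.3]), array([4.2, 9.2]), np.float64(45.0)]
[325. 246.] 27 [ 376.3 -270.1   14. ] [array([325., 246.]), array([26.,  0.]), np.float64(-90.0)]
black
[330.2 199.8] 13 [ 515.9 -291.5   20. ] [array([330.5, 200.5]), array([3., 5.]), np.float64(90.0)]
[215.9 225.9] 98 [443.1  59.3  20. ] [array([215.8, 226. ]), array([9.8, 9.8]), np.float64(11.3)]
[191.  234.7] 105 [417.9 135.   20. ] [array([190.7, 234.6]), array([12.3,  8.9]), np.float64(18.4)]
stop [677. 220.] [ 669. -233.]
tray [ 521. -273.] [ 517. -480.] [ 328. -267.] [ 325. -466.]
scrap [510. 457.] [523. 252.] [317. 437.] [332. 236.]
```

View pics/crop0.png

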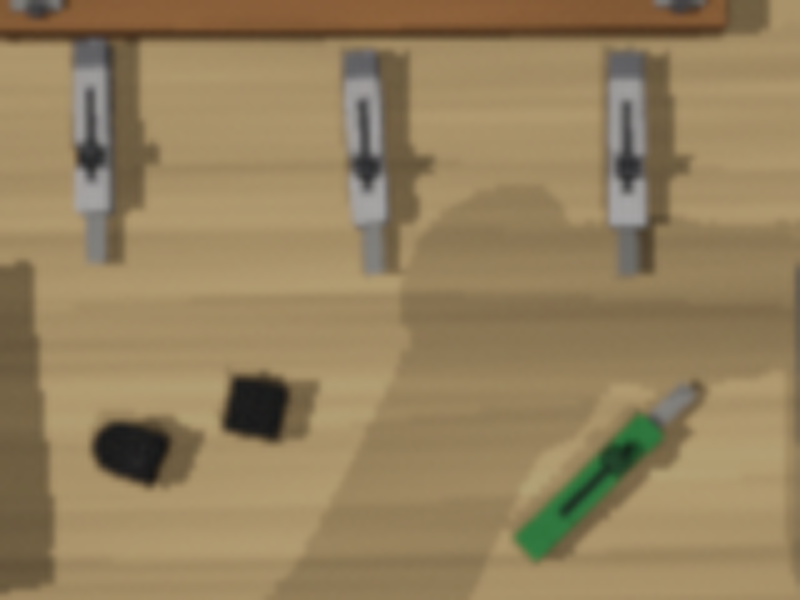

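The crop shows three grey cutters with black thumbs, at crop pixels (90,155), (366,165) and (628,163). It also shows a round-nosed offcut (130,452), a square offcut (257,406), and the green look-alike (590,480), which I leave alone.

Run:
```python
from h import *
t=snap('top')
f=lambda u,v,z:ray(t,np.array([u,v])/5+[165,145]-.4,z)[0][:2].round(1)
for n,th,b,fr in (('A',(90,155),(92,38),(95,212)),('B',(366,165),(360,50),(370,225)),('C',(628,163),(625,50),(628,226))):
    print(n,'thumb',f(*th,30),'butt',f(*b,18),'front',f(*fr,18))
print('stop face top',[f(x,36,30) for x in (50,400,720)])
```

```text
A thumb [599.4 160.3] butt [676.9 162.1] front [565.9 159.2]
B thumb [589.5  -9.9] butt [665.4  -6.2] front [554.1 -11.2]
C thumb [ 587.2 -170.7] butt [ 661.6 -172. ] front [ 550.1 -170.3]
stop face top [array([675.6, 186. ]), array([670.6, -31.9]), array([ 666.1, -230.1])]
```

Call:
apply_moves(
  commands=[
    [[0, -0.3, 1, 0, 1, 0], [0, 0, 1, 0, 1, 0], [0, 0, 1, 0, 1, 0], [0, 0, 1, 0, 1, 0], [0, 0, 1, 0, 0.6, 0], [0, 0, 1, 0, 0, 0], [0, 0, 1, 0, 0, 0], [0, 0, 0, 0, 0, 0]],
  ],
  claw=0,
)

```text
clock: 0.87
eef_pos: [529.4, -558.6, 238.5]
tool_rot: [-1.576, 0.004, -1.607]
force: [0.5, 2.9, -0.5]
width: -0.4
```

Call:
apply_moves(
  commands=[
    [[-1, 0, 0.15, 0, -0.15, 0], [-1, 0, 0.15, 0, 0, 0], [-1, 0, 0, 0, 0, 0], [-1, 0, 0, 0, 0, 0], [-1, 0, 0, 0, 0, 0], [-1, 0.5, 0, 0, 0, 0], [-1, 0.5, 0, 0, 0, 0], [-1, 0.5, 0, 0, 0, 0]],
  ],
)

```text
clock: 1.53
eef_pos: [546.7, -254.4, 179.3]
tool_rot: [-1.573, -0.005, -1.6]
force: [1.5, 0.6, -0.8]
width: -0.0
```

Call:
apply_moves(
  commands=[
    [[-1, 0.8, 0, 0, 0, 0], [-0.6, 0.8, 0, 0, 0, 0], [0, 1, 0, 0, 0, 0], [0, 0, 0, 0, 0, 0]],
  ],
)

```text
clock: 1.87
eef_pos: [546.9, -182.9, 76.7]
tool_rot: [-1.576, 0.004, -1.585]
force: [-0.8, 0.3, -0.8]
width: -0.1
```

Call:
apply_moves(
  commands=[
    [[-0.3, 0.5, 0, 0, 0, 0], [0, 0.5, 0, 0, 0, 0], [0, 0, 0, 0, 0, 0]],
  ],
)

```text
clock: 2.12
eef_pos: [547.3, -171.3, 37.4]
tool_rot: [-1.576, 0.004, -1.585]
force: [-0.5, -0.5, 0.8]
width: 0.1
```

Run:
```python
from h import *
w=snap('wrist'); s=snap('side')
print(readout.read_state()['eef_pos'],readout.read_state()['tool_rot'])
u=proj(s,[[590,-170,20]])[0].astype(int);print(u)
c=s['image'][max(0,u[1]-50):u[1]+50,u[0]-65:u[0]+65]
cv2.imwrite('pics/w1.png',np.hstack([w['image'],cv2.resize(c,(288,222)) if 0 else cv2.copyMakeBorder(cv2.resize(c,(286,222),interpolation=cv2.INTER_CUBIC),0,162,0,0,cv2.BORDER_CONSTANT)])[:,:,::-1])
```

```text
[ 549.19536531 -171.84383046   40.06419704] [-1.57202494  0.00288523 -1.58566208]
[237 182]
```

View pics/w1.png

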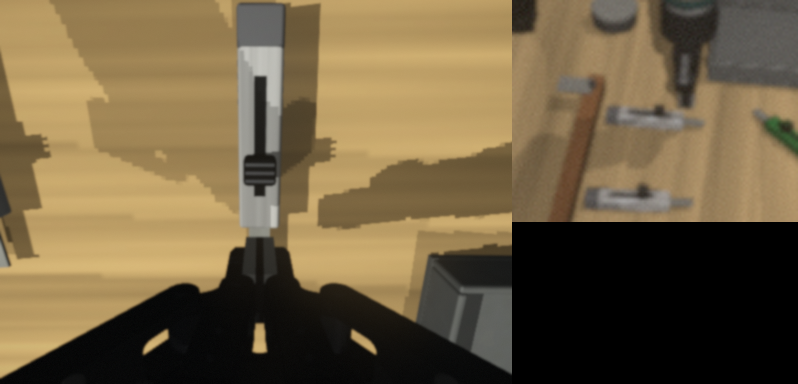

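The wrist view shows the fingers (column 260) in line with the thumb at (260,170). Next I lower and push.

Call:
apply_moves(
  commands=[
    [[0, 0.38, 0, 0, 0, 0], [0, 0, 0.2, 0, 0, 0], [0, 0, 0.15, 0, 0, 0], [0, 0, 0, 0, 0, 0]],
  ],
)

```text
clock: 2.55
eef_pos: [569.3, -177.3, 33.6]
tool_rot: [-1.56, -0.002, -1.59]
force: [0.3, 1.1, 0.6]
width: -0.1
```

Call:
apply_moves(
  commands=[
    [[0, 0, 0.15, 0, 0, 0], [0, 0, 0.15, 0, 0, 0], [0, 0, 0.15, 0, 0, 0]],
  ],
)

```text
clock: 2.8
eef_pos: [590.3, -179.4, 37.8]
tool_rot: [-1.555, -0.004, -1.592]
force: [-0.2, -0.4, -0.4]
width: 0.2
```

Call:
apply_moves(
  commands=[
    [[0, 0, 0.15, 0, 0, 0], [0, 0, 0.15, 0, 0, 0]],
  ],
)

```text
clock: 2.97
eef_pos: [604.4, -179.8, 39.0]
tool_rot: [-1.554, -0.004, -1.592]
force: [-0.0, -0.1, 0.0]
width: -0.2
```

Run:
```python
from h import *
w=snap('wrist','w2.png')
for i in range(4):
    s=readout.read_state();print(s['clock'],s['eef_pos'].round(1),s['tool_rot'].round(4),s['force'].round(1))
    snap('wrist')
```

```text
3.0167 [ 606.3 -179.6   39.1] [-1.5511 -0.0042 -1.591 ] [ 1.9 -0.1  0.6]
3.0667 [ 605.2 -179.6   38.8] [-1.5523 -0.004  -1.591 ] [-0.8 -0.1 -0.4]
3.1167 [ 604.  -179.5   38.5] [-1.5539 -0.0037 -1.5912] [-0.2  0.7 -0.7]
3.1667 [ 603.2 -179.6   38.4] [-1.5549 -0.0036 -1.5915] [-0.2 -0.1 -0.5]
```

View pics/w2.png

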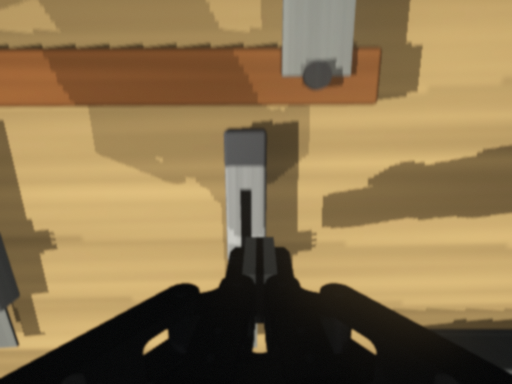

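Call:
apply_moves(
  commands=[
    [[-0.1, 0, -0.7, -0.18, 0, 0], [-0.1, 0, -0.7, 0, 0, 0], [0, 0, 0, 0, 0, 0]],
  ],
)

```text
clock: 3.47
eef_pos: [544.2, -170.2, 36.9]
tool_rot: [-1.573, -0.004, -1.592]
force: [-0.9, -0.2, 0.2]
width: -0.3
```

Call:
apply_moves(
  commands=[
    [[0, 0.2, 0, 0, 0, 0]],
  ],
)

```text
clock: 3.55
eef_pos: [544.2, -170.5, 29.9]
tool_rot: [-1.571, -0.004, -1.592]
force: [0.9, -0.2, 0.6]
width: -0.0
```

Call:
apply_moves(
  commands=[
    [[0, 0.1, 0, 0, 0, 0]],
  ],
)

```text
clock: 3.63
eef_pos: [543.1, -170.3, 25.0]
tool_rot: [-1.573, -0.004, -1.592]
force: [-0.7, -0.4, -0.5]
width: 0.3
```

Call:
apply_moves(
  commands=[
    [[0, 0, 0, 0, 0, 0]],
  ],
)

```text
clock: 3.72
eef_pos: [543.2, -170.4, 24.1]
tool_rot: [-1.574, -0.003, -1.593]
force: [1.6, 0.6, 0.2]
width: -0.4
```

Call:
apply_moves(
  commands=[
    [[0, 0.04, 0.3, 0, 0, 0], [0, 0, 0.2, 0, 0, 0]],
  ],
)

```text
clock: 3.88
eef_pos: [562.5, -171.2, 21.3]
tool_rot: [-1.577, -0.003, -1.594]
force: [0.4, 0.2, -0.3]
width: -0.3
```

Call:
apply_moves(
  commands=[
    [[0, 0, 0.2, 0, 0, 0]],
  ],
)

```text
clock: 3.97
eef_pos: [571.1, -171.5, 20.9]
tool_rot: [-1.577, -0.003, -1.594]
force: [-2.0, -0.3, 2.3]
width: -0.1
```

Call:
apply_moves(
  commands=[
    [[0, 0, 0.2, 0, 0, 0]],
  ],
)

```text
clock: 4.05
eef_pos: [579.4, -171.8, 20.6]
tool_rot: [-1.578, -0.003, -1.594]
force: [-1.7, 0.4, 0.8]
width: -0.2
```

Call:
apply_moves(
  commands=[
    [[0, -0.04, 0.2, 0, 0, 0]],
  ],
)

```text
clock: 4.13
eef_pos: [587.3, -172.0, 21.6]
tool_rot: [-1.58, -0.003, -1.594]
force: [-2.0, 0.4, -0.1]
width: 0.3
```

Call:
apply_moves(
  commands=[
    [[0, -0.02, 0.2, 0, 0, 0]],
  ],
)

```text
clock: 4.22
eef_pos: [595.1, -172.1, 22.0]
tool_rot: [-1.583, -0.002, -1.594]
force: [-2.2, -0.0, -1.0]
width: 0.1
```

Call:
apply_moves(
  commands=[
    [[0, 0, 0.15, 0, 0, 0]],
  ],
)

```text
clock: 4.3
eef_pos: [601.5, -172.3, 21.8]
tool_rot: [-1.584, -0.002, -1.594]
force: [-2.4, 0.3, -1.0]
width: -0.2
```

Call:
apply_moves(
  commands=[
    [[0, 0, 0.15, 0, 0, 0]],
  ],
)

```text
clock: 4.38
eef_pos: [607.4, -172.5, 21.4]
tool_rot: [-1.585, -0.002, -1.594]
force: [-2.2, -0.6, -0.6]
width: 0.1
```

Call:
apply_moves(
  commands=[
    [[0, 0, 0.15, 0, 0, 0]],
  ],
)

```text
clock: 4.47
eef_pos: [612.1, -172.5, 21.0]
tool_rot: [-1.59, -0.002, -1.594]
force: [-19.2, 0.2, 8.1]
width: -0.0
```

Call:
apply_moves(
  commands=[
    [[0, 0, 0.15, 0, 0, 0]],
  ],
)

```text
clock: 4.55
eef_pos: [611.9, -172.7, 20.4]
tool_rot: [-1.603, 0.0, -1.594]
force: [-21.1, 1.5, 17.0]
width: 0.3
```

Call:
apply_moves(
  commands=[
    [[0, 0, 0.15, 0, 0, 0]],
  ],
)

```text
clock: 4.63
eef_pos: [611.6, -172.7, 20.1]
tool_rot: [-1.617, 0.002, -1.595]
force: [-14.1, 2.1, 12.6]
width: 0.2
```

Call:
apply_moves(
  commands=[
    [[0, 0, 0.2, 0, 0, 0]],
  ],
)

```text
clock: 4.72
eef_pos: [611.6, -172.7, 19.9]
tool_rot: [-1.634, 0.005, -1.597]
force: [-19.8, 1.1, 17.6]
width: -0.1
```

Call:
apply_moves(
  commands=[
    [[0, 0, -0.5, 0, 0, 0], [0, -0.7, -0.7, 0.72, 0, 0], [0, -1, -0.7, 0, 0, 0], [0, -0.5, 0, 0, 0, 0], [0, 0, 0, 0, 0, 0]],
  ],
)

```text
clock: 5.13
eef_pos: [537.5, -170.5, 107.3]
tool_rot: [-1.572, 0.006, -1.596]
force: [0.7, 0.1, 1.1]
width: -0.4
```

Run:
```python
from h import *
w=snap('wrist'); t=snap('top'); s=readout.read_state();print(s['eef_pos'].round(1),s['tool_rot'].round(4))
c=cv2.resize(t['image'][145:225,165:225+90],(288,256),interpolation=cv2.INTER_CUBIC)
c=cv2.resize(t['image'][140:210,260:316],(288,360),interpolation=cv2.INTER_CUBIC)
cv2.imwrite('pics/w3.png',np.hstack([w['image'],cv2.copyMakeBorder(c,0,24,0,0,cv2.BORDER_CONSTANT)])[:,:,::-1])
```

```text
[ 536.6 -169.9  104.6] [-1.5761  0.0065 -1.5951]
```

View pics/w3.png

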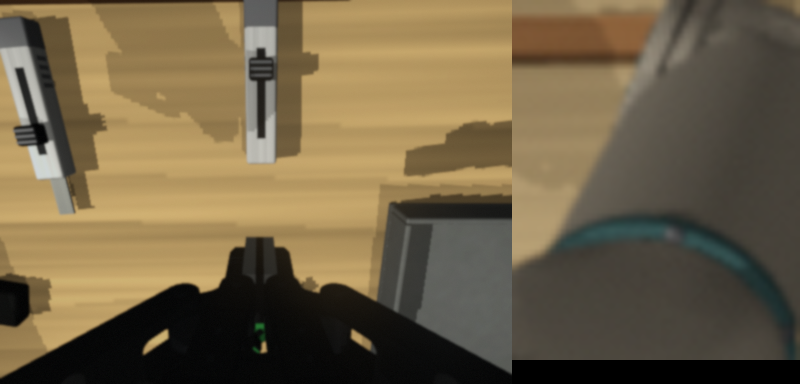

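C's blade is fully in: the thumb is at (261,68), no blade shows, and the butt is on the stop. Next I grasp C. B at the left of the view looks turned, so I'll check it when the arm is clear.

Call:
apply_moves(
  commands=[
    [[0, 0, 0.9, 0, 0, 0], [0, 0, 0.9, 0, 0, 0], [0, 0.4, 0, 0, 0, 0], [0, 0.7, 0, 0, 0, 0], [0, 0.6, 0, 0, 0, 0], [0, 0.2, 0, 0, 0, 0]],
  ],
  claw=50,
)

```text
clock: 5.73
eef_pos: [617.4, -168.9, 21.5]
tool_rot: [-1.569, 0.007, -1.592]
force: [-0.5, 0.3, 0.1]
width: 49.8
```

Call:
apply_moves(
  commands=[
    [[0.06, 0.2, -0.22, 0, 0, 0], [0, 0.18, 0, 0, 0, 0], [0, 0.05, 0, 0, 0, 0]],
  ],
)

```text
clock: 5.98
eef_pos: [608.9, -169.0, -1.7]
tool_rot: [-1.573, 0.009, -1.59]
force: [1.2, -0.0, -0.0]
width: 50.3
```

Call:
apply_moves(
  commands=[
    [[0, 0, 0, 0, 0, 0], [0, 0, 0, 0, 0, 0], [0, 0, 0, 0, 0, 0], [0, 0, 0, 0, 0, 0]],
  ],
  claw=0,
)

```text
clock: 6.32
eef_pos: [610.7, -175.7, 1.2]
tool_rot: [-1.57, 0.001, -1.593]
force: [-0.5, 0.0, -2.1]
width: 20.4
```

Call:
apply_moves(
  commands=[
    [[0, -0.5, 0, 0, 0, 0], [0, -1, 0, 0, 0, 0], [0, -1, 0, 0, 0, 0], [0, -0.3, 0, 0, 0, 0]],
  ],
)

```text
clock: 6.65
eef_pos: [609.1, -173.1, 112.5]
tool_rot: [-1.578, 0.005, -1.592]
force: [0.6, -1.5, -1.1]
width: 20.4
```

Call:
apply_moves(
  commands=[
    [[0.7, 0, -0.5, 0, 0, 0], [0.7, 0, -0.5, 0, 0, 0], [0.7, 0, -0.6, 0, 0, 0], [0.7, 0, -0.6, 0, 0, 0], [0.7, 0, -0.6, 0, 0, 0], [0.7, 0, -0.6, 0, 0, 0], [0.7, 0, -0.5, 0, 0, 0], [0.6, 0, -0.3, 0, 0, 0]],
  ],
)

```text
clock: 7.32
eef_pos: [450.2, -386.4, 118.2]
tool_rot: [-1.55, 0.008, -1.566]
force: [-0.1, -0.0, -2.3]
width: 20.9
```

Call:
apply_moves(
  commands=[
    [[0.5, 0, -0.4, -0.24, 0.2, 0], [0.3, 0.3, -0.2, 0, 0, 0], [0, 0.6, 0, 0, 0, 0], [0, 0.6, 0, 0, 0, 0], [0, 0.5, 0, 0, 0, 0], [0, 0, 0, 0, 0, 0]],
  ],
)

```text
clock: 7.82
eef_pos: [422.6, -432.8, 39.2]
tool_rot: [-1.563, -0.005, -1.599]
force: [0.4, 1.0, -1.2]
width: 20.7
```

Run:
```python
from h import *
t=snap('top','t4.png'); w=snap('wrist')
c=cv2.resize(t['image'][130:280,60:420],(800,333),interpolation=cv2.INTER_CUBIC)
d=cv2.resize(w['image'],(340,255))
o=np.zeros((590,800,3),np.uint8);o[:333]=c;o[334:589,:340]=d
cv2.imwrite('pics/t4b.png',o[:,:,::-1])
s=readout.read_state();print(s['eef_pos'].round(1),s['tool_rot'].round(4),s['width'])
```

```text
[ 424.1 -434.2   42.3] [-1.56   -0.0086 -1.5987] 20.48069656622178
```

View pics/t4b.png

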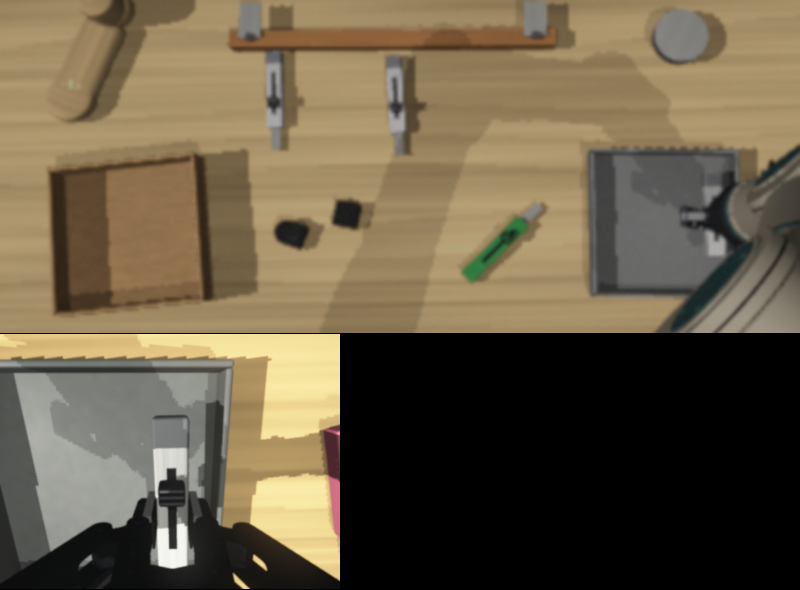

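C is held over the tray near its right wall, and A and B are still in place. I'll shift left a little and lower it.

Call:
apply_moves(
  commands=[
    [[-0.4, 0.1, 0, 0, 0, 0], [0, 0.4, 0, 0, 0, 0], [0, 0.3, 0, 0, 0, 0], [0, 0.15, 0, 0, 0, 0]],
  ],
)

```text
clock: 8.25
eef_pos: [431.4, -421.5, 10.6]
tool_rot: [-1.548, -0.017, -1.597]
force: [0.2, -0.9, -0.8]
width: 20.7
```

Call:
apply_moves(
  commands=[
    [[0, 0.08, 0, 0, 0, 0], [0, 0, 0, 0, 0, 0], [0, 0, 0, 0, 0, 0]],
  ],
  claw=40,
)

```text
clock: 8.5
eef_pos: [433.1, -422.6, 8.5]
tool_rot: [-1.546, -0.019, -1.597]
force: [-0.0, 0.0, 0.1]
width: 40.0
```

Call:
apply_moves(
  commands=[
    [[0, -0.5, 0, -0.25, 0, 0], [0, -1, 0, 0, 0, 0], [0, -1, 0, 0, 0, 0], [0, 0, 0, 0, 0, 0]],
  ],
)

```text
clock: 8.83
eef_pos: [431.8, -421.7, 112.1]
tool_rot: [-1.571, -0.018, -1.598]
force: [0.9, -0.4, -0.2]
width: 40.1
```

Call:
apply_moves(
  commands=[
    [[-1, 0, 0.3, 0, 0, 0], [-1, 0, 0.3, 0, 0, 0], [-1, 0, 0.3, 0, 0, 0], [-1, 0, 0.3, 0, 0, 0], [-1, 0, 0.3, 0, 0, 0], [-1, 0, 0.3, 0, 0, 0], [-1, 0, 0.3, 0, 0, 0], [-1, 0, 0.3, 0, 0, 0]],
  ],
  claw=0,
)

```text
clock: 9.5
eef_pos: [543.3, -120.0, 114.4]
tool_rot: [-1.548, -0.04, -1.627]
force: [0.9, 0.6, 0.2]
width: 0.0
```

Call:
apply_moves(
  commands=[
    [[-1, 0, 0, 0, 0, 0], [-0.6, 0, 0, 0, 0, 0], [0, 0, 0, 0, 0, 0]],
  ],
)

```text
clock: 9.75
eef_pos: [552.6, -41.5, 113.4]
tool_rot: [-1.54, -0.033, -1.613]
force: [0.3, -0.2, -0.3]
width: 0.1
```

Call:
apply_moves(
  commands=[
    [[-0.4, 0, -0.1, -0.35, -0.22, 0.38], [-0.3, 0.5, -0.1, 0, 0, 0], [0, 0.8, 0, 0, 0, 0], [0, 0.4, 0, 0, 0, 0], [0, 0, 0, 0, 0, 0]],
  ],
)

```text
clock: 10.17
eef_pos: [551.3, -10.2, 47.6]
tool_rot: [-1.558, 0.002, -1.587]
force: [-0.1, 0.3, -0.5]
width: 0.0
```

Run:
```python
from h import *
w=snap('wrist','w5.png'); s=readout.read_state();print(s['eef_pos'].round(1),s['tool_rot'].round(4))
```

```text
[551.8 -10.8  48.7] [-1.5574e+00  1.4000e-03 -1.5880e+00]
```

View pics/w5.png

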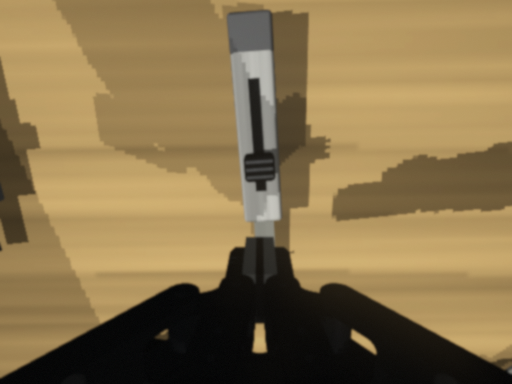

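B's thumb is at (259,167), in line with the fingers. Lowering.

Call:
apply_moves(
  commands=[
    [[0, 0.3, -0.15, -0.16, 0, 0], [0, 0.25, 0, 0, 0, 0], [0, 0.1, 0, 0, 0, 0]],
  ],
)

```text
clock: 10.47
eef_pos: [548.4, -12.9, 24.5]
tool_rot: [-1.566, 0.0, -1.591]
force: [0.5, -0.3, -0.6]
width: 0.5
```

Call:
apply_moves(
  commands=[
    [[0, 0, 0, 0, 0, 0]],
  ],
)

```text
clock: 10.55
eef_pos: [548.1, -13.4, 23.9]
tool_rot: [-1.567, 0.0, -1.591]
force: [0.0, 0.4, 0.0]
width: -0.0
```

Call:
apply_moves(
  commands=[
    [[-0.05, 0.03, 0.3, 0, 0, 0], [0, 0, 0.3, 0, 0, 0], [0, 0, 0.2, 0, 0, 0]],
  ],
)

```text
clock: 10.8
eef_pos: [578.7, -13.1, 23.2]
tool_rot: [-1.57, -0.0, -1.593]
force: [-0.6, -0.1, -0.4]
width: -0.2
```

Call:
apply_moves(
  commands=[
    [[0, 0, 0.2, 0, 0, 0]],
  ],
)

```text
clock: 10.88
eef_pos: [586.4, -13.3, 23.4]
tool_rot: [-1.572, 0.0, -1.593]
force: [-3.3, -0.2, -0.2]
width: 0.2
```

Call:
apply_moves(
  commands=[
    [[0, 0, 0.15, 0, 0, 0]],
  ],
)

```text
clock: 10.97
eef_pos: [591.7, -13.3, 23.3]
tool_rot: [-1.574, 0.0, -1.593]
force: [-3.1, 0.1, -0.7]
width: 0.0
```

Call:
apply_moves(
  commands=[
    [[0, 0, 0.15, 0, 0, 0]],
  ],
)

```text
clock: 11.05
eef_pos: [594.3, -13.0, 22.6]
tool_rot: [-1.582, 0.001, -1.593]
force: [-12.6, 1.0, 1.5]
width: -0.2
```

Call:
apply_moves(
  commands=[
    [[0, 0, 0.15, 0, 0, 0]],
  ],
)

```text
clock: 11.13
eef_pos: [594.1, -12.4, 21.3]
tool_rot: [-1.596, 0.003, -1.592]
force: [-13.7, 1.5, 3.3]
width: 0.0
```

Call:
apply_moves(
  commands=[
    [[0, 0, 0.2, 0, 0, 0], [0, -0.02, 0.2, 0, 0, 0]],
  ],
)

```text
clock: 11.3
eef_pos: [593.6, -11.8, 19.8]
tool_rot: [-1.631, 0.005, -1.592]
force: [-15.2, -0.5, 14.5]
width: -0.1
```

Call:
apply_moves(
  commands=[
    [[0, 0, -0.4, 0, 0, 0], [0, -0.7, -0.7, 0.5, 0, 0], [0, -0.8, -0.5, 0, 0, 0], [0, -0.4, 0, 0, 0, 0], [0, 0, 0, 0, 0, 0]],
  ],
)

```text
clock: 11.72
eef_pos: [527.7, -11.8, 96.6]
tool_rot: [-1.595, 0.003, -1.593]
force: [0.7, -0.2, -0.1]
width: -0.4
```

Run:
```python
from h import *
w=snap('wrist','w6.png'); s=readout.read_state();print(s['eef_pos'].round(1),s['tool_rot'].round(4))
```

```text
[527.2 -11.7  95.6] [-1.5963  0.0033 -1.5928]
```

View pics/w6.png

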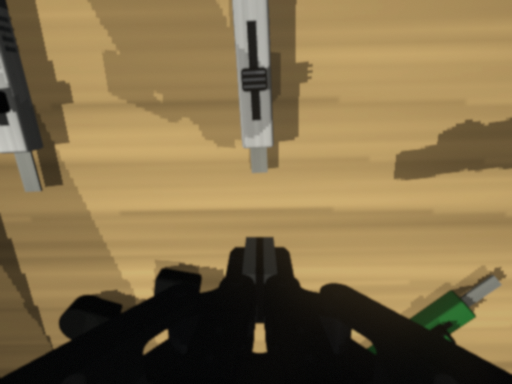

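B is jammed: it stopped after about a third of the travel at 14 N, and blade still shows at (258,158). It goes in the scrap box. Grasping it.

Call:
apply_moves(
  commands=[
    [[-0.04, 0, 0.9, 0.28, 0, 0], [-0.04, 0, 0.9, 0, 0, 0], [0, 0.5, 0.1, 0, 0, 0], [0, 0.7, 0, 0, 0, 0], [0, 0.5, 0, 0, 0, 0], [0, 0, 0, 0, 0, 0]],
  ],
  claw=50,
)

```text
clock: 12.27
eef_pos: [613.2, -9.7, 22.4]
tool_rot: [-1.56, 0.004, -1.592]
force: [-0.3, 0.6, 0.2]
width: 49.9
```

Call:
apply_moves(
  commands=[
    [[0, 0.25, -0.15, -0.12, 0, 0], [0, 0.2, 0, 0, 0, 0], [0, 0, 0, 0, 0, 0]],
  ],
)

```text
clock: 12.52
eef_pos: [607.3, -9.7, 1.6]
tool_rot: [-1.572, 0.003, -1.592]
force: [-0.5, -0.0, -0.6]
width: 49.8
```

Call:
apply_moves(
  commands=[
    [[0, 0, 0, 0, 0, 0], [0, 0, 0, 0, 0, 0], [0, 0, 0, 0, 0, 0], [0, 0, 0, 0, 0, 0]],
  ],
  claw=0,
)

```text
clock: 12.85
eef_pos: [607.7, -9.9, 3.3]
tool_rot: [-1.571, 0.003, -1.593]
force: [-0.2, -0.4, -1.1]
width: 20.4
```

Call:
apply_moves(
  commands=[
    [[0, -0.5, 0, 0, 0, 0], [0, -1, 0, 0, 0, 0], [0, -1, 0, 0, 0, 0], [0, -0.7, 0, 0, 0, 0]],
  ],
)

```text
clock: 13.18
eef_pos: [602.7, -10.1, 129.9]
tool_rot: [-1.584, 0.003, -1.593]
force: [0.2, 0.1, -1.3]
width: 20.2
```

Call:
apply_moves(
  commands=[
    [[-0.7, 0, -0.7, 0, 0, 0], [-0.7, 0, -0.7, 0, 0, 0], [-0.7, 0, -0.7, 0, 0, 0], [-0.7, 0, -0.7, 0, 0, 0], [-0.8, 0, -0.5, 0, 0, 0], [-0.9, 0, -0.3, 0, 0, 0], [-1, 0, 0, 0, 0, 0], [-1, 0, 0, 0, 0, 0]],
  ],
)

```text
clock: 13.85
eef_pos: [470.1, 248.9, 144.1]
tool_rot: [-1.555, 0.001, -1.615]
force: [1.5, 0.3, -1.7]
width: 20.4
```

Call:
apply_moves(
  commands=[
    [[-1, 0, 0, 0, 0, 0], [-1, 0, 0, 0, 0, 0], [-0.8, 0, 0, 0, 0, 0], [0, 0, 0, 0, 0, 0]],
  ],
)

```text
clock: 14.18
eef_pos: [471.3, 378.7, 147.1]
tool_rot: [-1.552, 0.012, -1.603]
force: [0.3, 0.8, -1.5]
width: 20.5
```

Call:
apply_moves(
  commands=[
    [[-0.3, 0, -0.6, -0.2, -0.5, -0.1], [0, 0.3, -0.6, 0, 0, 0], [0, 0.7, 0, 0, 0, 0], [0, 0.7, 0, 0, 0, 0], [0, 0.6, 0, 0, 0, 0], [0, 0, 0, 0, 0, 0]],
  ],
)

```text
clock: 14.68
eef_pos: [423.0, 399.9, 56.7]
tool_rot: [-1.56, 0.013, -1.548]
force: [-0.9, -0.4, -0.6]
width: 20.5
```

Run:
```python
from h import *
t=snap('top'); w=snap('wrist')
c=cv2.resize(t['image'][140:300,60:260],(400,320),interpolation=cv2.INTER_CUBIC)
d=cv2.resize(w['image'],(400,300))
o=np.zeros((320,800,3),np.uint8);o[:320,:400]=c;o[:300,400:]=d
cv2.imwrite('pics/t7.png',o[:,:,::-1])
s=readout.read_state();print(s['eef_pos'].round(1),s['tool_rot'].round(4),s['width'])
```

```text
[425.3 401.   60.1] [-1.5563  0.016  -1.5485] 20.647841049828887
```

View pics/t7.png

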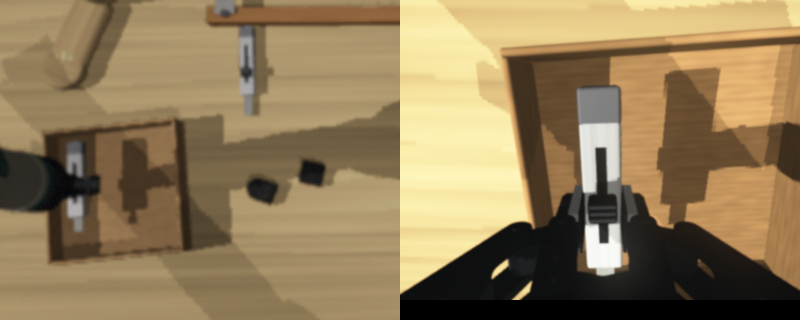

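B is over the scrap box, clear of the walls. I'll shift right slightly, lower and release.

Call:
apply_moves(
  commands=[
    [[0.3, 0.4, 0, -0.15, 0, 0], [0, 0.5, 0, 0, 0, 0], [0, 0.3, 0, 0, 0, 0], [0, 0, 0, 0, 0, 0]],
  ],
)

```text
clock: 15.12
eef_pos: [432.2, 392.9, 18.7]
tool_rot: [-1.558, 0.025, -1.549]
force: [-0.5, -0.6, -1.3]
width: 20.8
```

Call:
apply_moves(
  commands=[
    [[0, 0.2, 0, 0, 0, 0], [0, 0, 0, 0, 0, 0]],
  ],
)

```text
clock: 15.28
eef_pos: [434.0, 394.0, 12.6]
tool_rot: [-1.555, 0.028, -1.55]
force: [-0.2, -0.7, -2.5]
width: 20.6
```

Call:
apply_moves(
  commands=[
    [[0, 0, 0, 0, 0, 0], [0, 0, 0, 0, 0, 0], [0, -0.5, 0, 0, 0, 0], [0, -1, 0, 0, 0, 0], [0, -1, 0, 0, 0, 0], [0, -0.4, 0, 0, 0, 0]],
  ],
  claw=40,
)

```text
clock: 15.78
eef_pos: [431.3, 390.7, 132.1]
tool_rot: [-1.557, 0.025, -1.549]
force: [1.3, -0.2, 0.8]
width: 39.9
```

Call:
apply_moves(
  commands=[
    [[0.9, 0, 0.3, 0, 0, -0.3], [0.9, 0, 0.3, 0, 0, 0], [0.9, 0, 0.4, 0, 0.5, 0], [0.9, 0, 0.4, 0, 0, 0], [0.9, 0, 0.4, 0, 0, 0], [0.9, 0, 0.4, 0, 0, 0], [0.4, 0, 0.4, 0, 0, 0], [0, 0, 0, 0, 0, 0]],
  ],
  claw=0,
)

```text
clock: 16.45
eef_pos: [544.9, 159.1, 145.5]
tool_rot: [-1.535, 0.016, -1.582]
force: [1.0, 0.3, 1.8]
width: -0.3
```

Call:
apply_moves(
  commands=[
    [[0, 0.5, 0.1, -0.41, 0.13, -0.18], [0, 0.9, 0, 0, 0, 0], [0, 0.9, 0, 0, 0, 0], [0, 0, 0, 0, 0, 0]],
  ],
)

```text
clock: 16.78
eef_pos: [555.5, 158.6, 56.8]
tool_rot: [-1.56, 0.005, -1.6]
force: [-1.4, -0.9, -0.6]
width: -0.1
```

Run:
```python
from h import *
w=snap('wrist','w8.png'); s=readout.read_state();print(s['eef_pos'].round(1),s['tool_rot'].round(4))
g,k=masks(w['image']); r=np.zeros(g.shape,bool);r[:236,150:370]=1
for c,a,q in blobs(g&r,100)+blobs(k&r,100): print(c.round(),a,np.round(q[0]),np.round(q[1]),round(q[2]))
```

```text
[556.8 159.   59.6] [-1.5571  0.0057 -1.5996]
[250. 105.] 6724 [253. 120.] [233.  42.] 86
[251. 111.] 650 [253. 106.] [75. 26.] 90
```

Call:
apply_moves(
  commands=[
    [[-0.1, 0.3, -0.2, -0.15, -0.07, 0], [0, 0.4, -0.05, 0, 0, 0], [0, 0.2, 0, 0, 0, 0], [0, 0, 0, 0, 0, 0]],
  ],
)

```text
clock: 17.17
eef_pos: [549.0, 167.9, 28.4]
tool_rot: [-1.564, 0.01, -1.589]
force: [0.2, -0.1, -0.7]
width: -0.1
```

Call:
apply_moves(
  commands=[
    [[0.15, 0.12, 0, -0.05, 0, 0], [0, 0, 0, 0, 0, 0]],
  ],
)

```text
clock: 17.33
eef_pos: [549.6, 163.0, 25.4]
tool_rot: [-1.566, 0.011, -1.587]
force: [0.0, 0.0, -1.3]
width: 0.0
```

Run:
```python
from h import *
w=snap('wrist','w9.png'); s=readout.read_state();print(s['eef_pos'].round(1),s['tool_rot'].round(4))
g,k=masks(w['image']); r=np.zeros(g.shape,bool);r[:236,150:370]=1
for c,a,q in blobs(g&r,100)+blobs(k&r,100): print(c.round(),a,np.round(q[0]),np.round(q[1]),round(q[2]))
```

```text
[550.1 164.1  26. ] [-1.5648  0.0126 -1.5869]
[259. 104.] 8141 [262. 117.] [237.  52.] 87
[260. 100.] 941 [262.  94.] [93. 32.] 90
[263. 147.] 117 [262. 147.] [ 4. 33.] 87
[263. 156.] 112 [263. 156.] [ 4. 32.] 90
[263. 170.] 134 [265. 170.] [13. 18.] 90
```

View pics/w9.png

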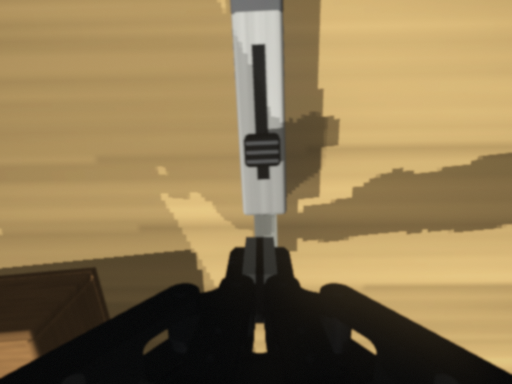

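A's thumb at (262,150) is in line with the fingers. Pushing.

Call:
apply_moves(
  commands=[
    [[0.04, 0.08, 0.3, 0, 0, -0.14], [0, 0.02, 0.3, 0, 0, 0], [0, 0, 0.2, 0, 0, 0]],
  ],
)

```text
clock: 17.63
eef_pos: [582.1, 162.2, 24.5]
tool_rot: [-1.565, 0.001, -1.587]
force: [0.4, -1.0, -0.9]
width: 0.1
```

Call:
apply_moves(
  commands=[
    [[0, 0, 0.2, 0, 0, 0]],
  ],
)

```text
clock: 17.72
eef_pos: [589.9, 162.3, 25.0]
tool_rot: [-1.566, 0.001, -1.587]
force: [-2.4, 0.7, -0.1]
width: 0.0
```

Call:
apply_moves(
  commands=[
    [[0, 0, 0.15, 0, 0, 0]],
  ],
)

```text
clock: 17.8
eef_pos: [595.6, 162.3, 25.2]
tool_rot: [-1.568, 0.002, -1.587]
force: [-3.3, 0.8, -0.1]
width: 0.0
```

Call:
apply_moves(
  commands=[
    [[0, 0, 0.15, 0, 0, 0]],
  ],
)

```text
clock: 17.88
eef_pos: [600.7, 162.4, 25.0]
tool_rot: [-1.571, 0.002, -1.587]
force: [-2.8, 0.2, -0.6]
width: 0.1
```

Call:
apply_moves(
  commands=[
    [[0, 0, 0.15, 0, 0, 0]],
  ],
)

```text
clock: 17.97
eef_pos: [605.9, 162.5, 24.8]
tool_rot: [-1.574, 0.002, -1.586]
force: [-3.5, 1.0, -0.1]
width: 0.1
```

Call:
apply_moves(
  commands=[
    [[0, 0.04, 0.15, 0, 0, 0]],
  ],
)

```text
clock: 18.05
eef_pos: [606.7, 163.2, 22.4]
tool_rot: [-1.586, 0.002, -1.586]
force: [-17.3, 2.8, 4.6]
width: 0.3
```

Call:
apply_moves(
  commands=[
    [[0, 0.02, 0.15, 0, 0, 0]],
  ],
)

```text
clock: 18.13
eef_pos: [606.2, 163.6, 20.6]
tool_rot: [-1.6, 0.002, -1.585]
force: [-15.9, -0.2, 12.7]
width: 0.1
```

Call:
apply_moves(
  commands=[
    [[0, 0, 0.15, 0, 0, 0]],
  ],
)

```text
clock: 18.22
eef_pos: [606.1, 163.8, 19.8]
tool_rot: [-1.613, 0.001, -1.584]
force: [-12.7, -0.0, 11.0]
width: 0.1
```

Call:
apply_moves(
  commands=[
    [[0, 0, 0.15, 0, 0, 0]],
  ],
)

```text
clock: 18.3
eef_pos: [606.0, 164.0, 19.3]
tool_rot: [-1.627, 0.001, -1.583]
force: [-12.9, 0.5, 11.6]
width: 0.1
```

Call:
apply_moves(
  commands=[
    [[0, 0, 0.15, 0, 0, 0]],
  ],
)

```text
clock: 18.38
eef_pos: [605.9, 164.1, 18.9]
tool_rot: [-1.64, 0.0, -1.582]
force: [-13.4, 0.3, 11.3]
width: 0.2
```

Call:
apply_moves(
  commands=[
    [[0, 0, -0.4, 0, 0, 0], [0, -0.7, -0.7, 0.5, 0, 0], [0, -0.8, -0.5, 0.3, 0, 0], [0, -0.4, 0, 0, 0, 0], [0, 0, 0, 0, 0, 0]],
  ],
)

```text
clock: 18.8
eef_pos: [544.2, 162.5, 96.7]
tool_rot: [-1.569, -0.003, -1.585]
force: [0.6, -0.7, -0.2]
width: 0.3
```

Run:
```python
from h import *
w=snap('wrist','w10.png'); s=readout.read_state();print(s['eef_pos'].round(1),s['tool_rot'].round(4))
```

```text
[543.6 162.5  95.5] [-1.5709 -0.0032 -1.5846]
```

View pics/w10.png

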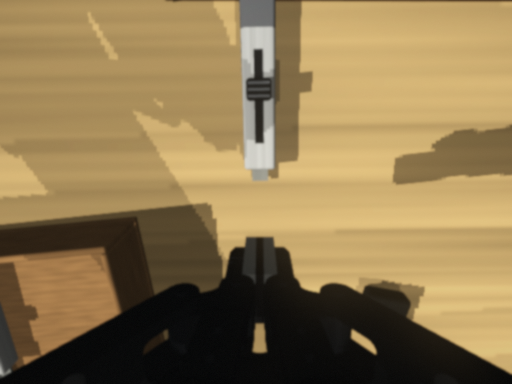

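A is jammed too: the thumb at (259,89) is mid-slot and a stub of blade shows at (260,174). It goes in the scrap box. Grasping it.

Call:
apply_moves(
  commands=[
    [[0, 0, 0.8, 0, 0, 0], [0, 0, 0.7, 0, 0, 0], [0, 0.5, 0.05, 0, 0, 0], [0, 0.7, 0, 0, 0, 0], [0, 0.5, 0, 0, 0, 0], [0, 0, 0, 0, 0, 0]],
  ],
  claw=50,
)

```text
clock: 19.35
eef_pos: [615.7, 160.4, 22.2]
tool_rot: [-1.561, -0.002, -1.586]
force: [-0.4, -0.0, -0.6]
width: 50.1
```

Call:
apply_moves(
  commands=[
    [[-0.04, 0.25, -0.1, -0.1, 0, 0], [0, 0.2, 0, 0, 0, 0], [0, 0, 0, 0, 0, 0]],
  ],
)

```text
clock: 19.6
eef_pos: [612.9, 161.0, 1.2]
tool_rot: [-1.57, -0.003, -1.587]
force: [-0.3, 0.1, 0.3]
width: 50.1
```

Call:
apply_moves(
  commands=[
    [[0, 0, 0, 0, 0, 0], [0, 0, 0, 0, 0, 0], [0, 0, 0, 0, 0, 0], [0, 0, 0, 0, 0, 0]],
  ],
  claw=0,
)

```text
clock: 19.93
eef_pos: [613.4, 161.6, 2.8]
tool_rot: [-1.569, -0.003, -1.587]
force: [-0.1, -0.6, -1.0]
width: 20.4
```

Call:
apply_moves(
  commands=[
    [[0, -0.5, 0, 0, 0, 0], [0, -1, 0, 0, 0, 0], [0, -1, 0, 0, 0, 0], [0, -0.7, 0, 0, 0, 0]],
  ],
)

```text
clock: 20.27
eef_pos: [608.0, 161.0, 129.0]
tool_rot: [-1.583, -0.006, -1.587]
force: [1.0, -0.1, -1.4]
width: 20.5
```

Call:
apply_moves(
  commands=[
    [[-0.3, 0, -0.9, 0, 0, 0], [-0.5, 0, -0.9, 0, 0, 0], [-0.7, 0, -0.9, 0, 0, 0], [-0.9, 0, -0.8, 0, 0, 0], [-0.9, 0, -0.7, 0, 0, 0], [-0.9, 0, -0.2, 0, 0, 0], [-0.3, 0, 0, 0, 0, 0], [0, 0, 0, 0, 0, 0]],
  ],
)

```text
clock: 20.93
eef_pos: [445.3, 342.4, 141.9]
tool_rot: [-1.554, 0.004, -1.594]
force: [0.6, 0.0, -0.4]
width: 20.6
```

Call:
apply_moves(
  commands=[
    [[0, 0.2, -0.45, -0.2, -0.4, 0], [0, 0.8, 0, 0, 0, 0], [0, 0.8, 0, 0, 0, 0], [0, 0.8, 0, 0, 0, 0], [0, 0.3, 0, 0, 0, 0], [0, 0, 0, 0, 0, 0]],
  ],
)

```text
clock: 21.43
eef_pos: [434.2, 342.3, 26.3]
tool_rot: [-1.559, 0.01, -1.558]
force: [0.5, -0.0, -1.0]
width: 20.6
```

Call:
apply_moves(
  commands=[
    [[0, 0.25, 0, 0, 0, 0], [0, 0.12, 0, 0, 0, 0], [0, 0, 0, 0, 0, 0]],
  ],
)

```text
clock: 21.68
eef_pos: [437.3, 339.6, 11.8]
tool_rot: [-1.557, 0.009, -1.562]
force: [0.4, -0.4, -1.5]
width: 20.5
```

Call:
apply_moves(
  commands=[
    [[0, 0, 0, 0, 0, 0], [0, 0, 0, 0, 0, 0], [0, -0.5, 0, 0, 0, 0], [0, -1, 0, 0, 0, 0], [0, -1, 0, 0, 0, 0], [0, -0.7, 0, 0, 0, 0]],
  ],
  claw=36,
)

```text
clock: 22.18
eef_pos: [434.8, 336.5, 142.8]
tool_rot: [-1.56, 0.006, -1.564]
force: [-0.1, 0.1, -0.9]
width: 35.9
```

Run:
```python
from h import *
t=snap('top'); im=t['image']; g,k=masks(im)
roi=np.zeros(g.shape,bool); roi[205:290,158:250]=1
for c,a,r in blobs(k&roi,20): 
    print(c.round(1),a,ray(t,c,18)[0].round(1),[np.round(x,1) for x in r])
    P=ray(t,cv2.boxPoints(r),18)[:,:2]; print(P.round(0).tolist())
c=cv2.resize(im[130:280,60:420],(800,333),interpolation=cv2.INTER_CUBIC)
d=cv2.resize(im[205:265,165:265],(440,264),interpolation=cv2.INTER_CUBIC)
o=np.zeros((597,800,3),np.uint8);o[:333]=c;o[333:597,:440]=d
cv2.imwrite('pics/t11.png',o[:,:,::-1])
```

```text
[215.9 225.8] 97 [443.5  59.3  18. ] [array([215.9, 225.8]), array([9.6, 9.8]), np.float64(11.3)]
[[432.0, 77.0], [461.0, 71.0], [455.0, 42.0], [426.0, 48.0]]
[191.  234.7] 105 [418.  135.3  18. ] [array([190.7, 234.6]), array([12.3,  8.9]), np.float64(18.4)]
[[412.0, 158.0], [438.0, 150.0], [425.0, 114.0], [400.0, 123.0]]
```

View pics/t11.png

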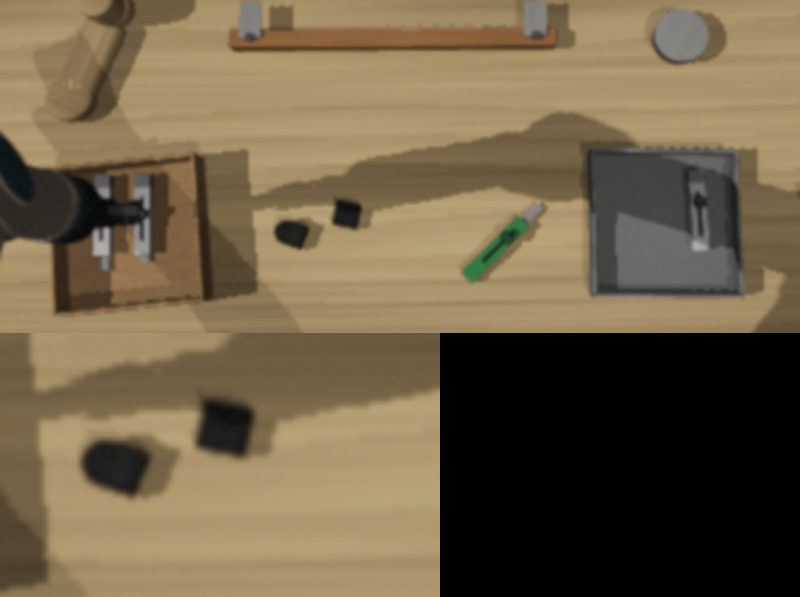

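The scrap box holds A and B, and the tray holds C. Both offcuts are untouched, the square one at (346,213) and the round-nosed one at (291,233). The square one is next.

Call:
apply_moves(
  commands=[
    [[0.9, 0, 0, 0, 0, 0], [0.9, 0, 0, 0, 0, 0], [0.9, 0, 0, 0, 0, 0], [0.9, 0, 0, 0, 0, 0], [0.9, 0, 0, 0, 0, 0], [0.9, 0, 0, 0, 0, 0], [0.8, 0, 0, 0, 0, 0], [0, 0, 0, 0, 1, 0]],
  ],
  claw=60,
)

```text
clock: 22.9
eef_pos: [447.6, 89.0, 154.7]
tool_rot: [-1.528, 0.033, -1.64]
force: [-0.5, 0.1, -0.2]
width: 59.7
```

Call:
apply_moves(
  commands=[
    [[0, 0, 0, 0, 1, 0], [0, 0, 0, 0, 0, 0]],
  ],
)

```text
clock: 23.07
eef_pos: [448.7, 85.2, 156.7]
tool_rot: [-1.527, 0.039, -1.742]
force: [0.3, 0.1, -0.5]
width: 60.3
```

Call:
apply_moves(
  commands=[
    [[0.6, 0, 0, -0.5, 0.3, -0.45], [0, 0.6, 0, 0, 0, 0], [0, 0.9, 0, 0, 0, 0], [0, 0.8, 0, 0, 0, 0], [0, 0, 0, 0, 0, 0]],
  ],
)

```text
clock: 23.48
eef_pos: [451.0, 64.0, 66.3]
tool_rot: [-1.558, 0.006, -1.754]
force: [0.4, -0.2, 0.2]
width: 59.8
```

Run:
```python
from h import *
w=snap('wrist','w12.png'); s=readout.read_state();print(s['eef_pos'].round(1),s['tool_rot'].round(4))
```

```text
[452.   64.1  68.4] [-1.5556  0.0066 -1.7542]
```

View pics/w12.png

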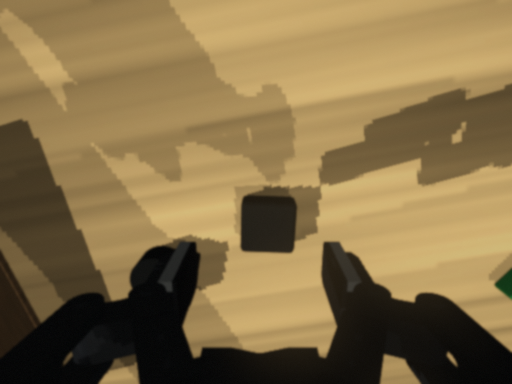

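Run:
```python
from h import *
w=snap('wrist'); s=readout.read_state();print(s['eef_pos'].round(1))
print(proj(w,[[443,59,18],[418,135,18],s['eef_pos']]).round(0), ray(w,[[268,226]],18).round(0))
```

```text
[452.9  64.   69.8]
[[269. 229.]
 [167. 281.]
 [258. 253.]] [[446.  59.  18.]]
```

Call:
apply_moves(
  commands=[
    [[0.1, 0.3, -0.2, -0.15, 0, 0], [0.05, 0.6, 0, 0, 0, 0], [0, 0.4, 0, 0, 0, 0], [0, 0.1, 0, 0, 0, 0], [0, 0, 0, 0, 0, 0]],
  ],
)

```text
clock: 24.0
eef_pos: [451.4, 65.0, 30.0]
tool_rot: [-1.552, 0.02, -1.746]
force: [-0.0, -0.8, -0.0]
width: 59.9
```

Call:
apply_moves(
  commands=[
    [[0.18, 0.2, -0.2, -0.2, 0.1, -0.2], [0, 0.3, 0, 0, 0, 0]],
  ],
)

```text
clock: 24.17
eef_pos: [445.3, 60.8, 13.8]
tool_rot: [-1.563, 0.006, -1.752]
force: [-0.0, 1.6, -1.0]
width: 59.9
```

Call:
apply_moves(
  commands=[
    [[0, 0.15, 0, 0, 0, 0], [0, 0, 0, 0, 0, 0]],
  ],
)

```text
clock: 24.33
eef_pos: [445.8, 62.0, 8.7]
tool_rot: [-1.562, 0.008, -1.75]
force: [-0.2, -0.7, 0.3]
width: 60.0
```

Close a bit lower, then lift.

Call:
apply_moves(
  commands=[
    [[0.05, 0.18, 0, 0, 0, 0], [0, 0, 0, 0, 0, 0], [0, 0, 0, 0, 0, 0], [0, 0, 0, 0, 0, 0], [0, 0, 0, 0, 0, 0]],
  ],
  claw=0,
)

```text
clock: 24.75
eef_pos: [447.3, 61.6, 5.6]
tool_rot: [-1.559, 0.012, -1.749]
force: [0.5, -0.4, 0.2]
width: 34.8
```

Call:
apply_moves(
  commands=[
    [[0, -0.5, 0, 0, 0, 0], [0, -1, 0, 0, 0, 0], [0, -1, 0, 0, 0, 0], [0, -0.7, 0, 0, 0, 0]],
  ],
)

```text
clock: 25.08
eef_pos: [441.7, 59.5, 134.6]
tool_rot: [-1.573, 0.009, -1.754]
force: [0.3, 0.1, -0.7]
width: 34.5
```

Call:
apply_moves(
  commands=[
    [[-0.9, 0, 0, 0, -1, 0], [-0.9, 0, 0, 0, -1, 0], [-0.9, 0, 0, 0, 0, 0], [-0.9, 0, 0, 0, 0, 0], [-0.9, 0, 0, 0, 0, 0], [-0.6, 0, 0, 0, 0, 0], [0, 0, 0, 0, 0, 0]],
  ],
)

```text
clock: 25.67
eef_pos: [457.3, 270.8, 147.5]
tool_rot: [-1.555, 0.013, -1.58]
force: [0.4, 0.8, -0.2]
width: 34.4
```

Call:
apply_moves(
  commands=[
    [[-0.45, 0, 0.35, -0.15, 0, -0.15], [0, 0.6, 0, 0, 0, 0], [0, 0.9, 0, 0, 0, 0], [0, 0.8, 0, 0, 0, 0], [0, 0.2, 0, 0, 0, 0], [0, 0, 0, 0, 0, 0]],
  ],
)

```text
clock: 26.17
eef_pos: [472.4, 291.6, 47.8]
tool_rot: [-1.565, 0.002, -1.576]
force: [-0.1, -0.9, -0.9]
width: 34.3
```

Call:
apply_moves(
  commands=[
    [[0, 0.4, 0, 0, 0, 0], [0, 0.4, 0, 0, 0, 0], [0, 0, 0, 0, 0, 0]],
  ],
)

```text
clock: 26.42
eef_pos: [474.5, 293.7, 19.5]
tool_rot: [-1.562, 0.007, -1.577]
force: [-0.5, -0.2, -0.8]
width: 34.6
```

Call:
apply_moves(
  commands=[
    [[0, 0, 0, 0, 0, 0], [0, 0, 0, 0, 0, 0], [0, -0.5, 0, 0, 0, 0], [0, -1, 0, 0, 0, 0], [0, -1, 0, 0, 0, 0], [0, -0.5, 0, 0, 0, 0]],
  ],
  claw=48,
)

```text
clock: 26.92
eef_pos: [472.7, 296.1, 149.0]
tool_rot: [-1.566, 0.014, -1.578]
force: [-0.1, 0.8, -0.1]
width: 47.8
```

Call:
apply_moves(
  commands=[
    [[0.9, 0, -0.3, 0, 0, 0], [0.9, 0, -0.3, 0, 0, 0], [0.9, 0, -0.3, 0, 0, 0], [0.8, 0, -0.3, 0, 0, 0], [0, 0, 0, 0, -1, 0], [0, 0, 0, 0, -1, 0], [0, 0, 0, 0, -1, 0], [0, 0, 0, 0, -1, 0]],
  ],
  claw=62,
)

```text
clock: 27.58
eef_pos: [429.0, 146.2, 167.2]
tool_rot: [-1.53, 0.014, -1.226]
force: [0.3, 0.3, 0.5]
width: 62.1
```

Call:
apply_moves(
  commands=[
    [[0, 0, 0, 0, -1, 0], [0, 0, 0, 0, -1, 0], [0, 0, 0, 0, -1, 0], [0, 0, 0, 0, -1, 0], [0, 0, 0, 0, -1, 0], [0, 0, 0, 0, -1, 0], [0, 0, 0, 0, -1, 0], [0, 0, 0, 0, -1, 0]],
  ],
)

```text
clock: 28.25
eef_pos: [431.7, 136.5, 182.0]
tool_rot: [-1.52, -0.029, -0.511]
force: [-0.8, 0.3, -0.4]
width: 61.8
```

Call:
apply_moves(
  commands=[
    [[0, 0, 0, -0.58, -0.95, 0.33], [0, 0, 0, 0, -0.9, 0], [-0.3, 0.5, -0.1, 0, 0, 0], [0, 0.9, 0, 0, 0, 0], [0, 0.9, 0, 0, 0, 0], [0, 0, 0, 0, 0, 0]],
  ],
)

```text
clock: 28.75
eef_pos: [426.1, 130.5, 100.1]
tool_rot: [-1.565, -0.021, -0.347]
force: [0.1, -0.1, 0.6]
width: 62.1
```

Run:
```python
from h import *
w=snap('wrist','w13.png'); s=readout.read_state();print(s['eef_pos'].round(1),s['tool_rot'].round(4))
g,k=masks(w['image']); r=np.zeros(g.shape,bool);r[:300,205:315]=1
for c,a,q in blobs(k&r,300): print(c.round(),a,np.round(q[0]),np.round(q[1]),round(q[2]),ray(w,c,18).round(0))
print(proj(w,[[418,135,18],s['eef_pos']]).round(0))
```

```text
[427.5 130.6 102.4] [-1.5624 -0.0232 -0.3481]
[225.  10.] 936 [229.   5.] [24. 67.] 63 [[451. 256.  18.]]
[244. 196.] 2030 [245. 194.] [56. 42.] 90 [[419. 138.  18.]]
[[244. 199.]
 [261. 253.]]
```

View pics/w13.png

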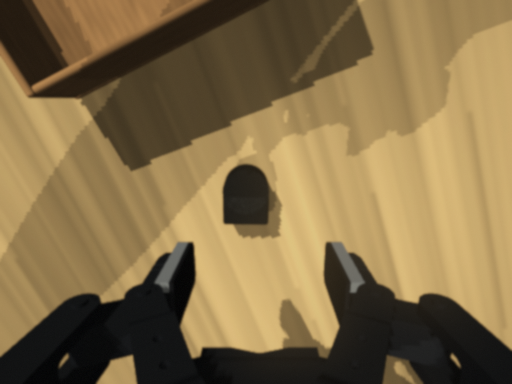

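The round-nosed offcut at (245,195) is square to the jaws; the measured target is (419,137).

Call:
apply_moves(
  commands=[
    [[-0.25, 0, 0.08, 0, 0, 0.27], [0, 0.6, 0, 0, 0, 0], [0, 0.8, 0, 0, 0, 0], [0, 0.5, 0, 0, 0, 0], [0, 0, 0, 0, 0, 0]],
  ],
)

```text
clock: 29.22
eef_pos: [425.7, 141.1, 40.7]
tool_rot: [-1.548, -0.007, -0.351]
force: [0.8, -1.0, -0.3]
width: 62.0
```

Call:
apply_moves(
  commands=[
    [[-0.13, 0.3, -0.15, -0.25, 0, 0.1], [0, 0.4, 0, 0, 0, 0]],
  ],
)

```text
clock: 29.38
eef_pos: [422.2, 139.5, 19.2]
tool_rot: [-1.563, -0.003, -0.352]
force: [0.9, 0.5, 0.0]
width: 62.0
```

Call:
apply_moves(
  commands=[
    [[0, 0.15, 0, 0, 0, 0], [0, 0, 0, 0, 0, 0]],
  ],
)

```text
clock: 29.55
eef_pos: [424.2, 141.8, 16.2]
tool_rot: [-1.558, -0.005, -0.351]
force: [0.4, -0.2, 0.8]
width: 61.9
```

Call:
apply_moves(
  commands=[
    [[-0.08, 0.25, -0.2, -0.1, 0, 0], [0, 0.2, 0, 0, 0, 0]],
  ],
)

```text
clock: 29.72
eef_pos: [423.6, 138.6, 5.5]
tool_rot: [-1.563, -0.004, -0.349]
force: [0.2, -0.7, 0.7]
width: 61.9
```

Call:
apply_moves(
  commands=[
    [[0, 0, 0, 0, 0, 0], [0, 0, 0, 0, 0, 0], [0, 0, 0, 0, 0, 0], [0, 0, 0, 0, 0, 0], [0, 0, 0, 0, 0, 0]],
  ],
  claw=0,
)

```text
clock: 30.13
eef_pos: [427.8, 141.8, 10.4]
tool_rot: [-1.554, -0.009, -0.351]
force: [-0.3, -0.1, 0.0]
width: 32.1
```

Call:
apply_moves(
  commands=[
    [[0, -0.5, 0, 0, 0, 0], [0, -1, 0, 0, 0, 0], [0, -1, 0, 0, 0, 0], [0, -0.7, 0, 0, 0, 0]],
  ],
)

```text
clock: 30.47
eef_pos: [422.6, 138.3, 138.7]
tool_rot: [-1.562, 0.003, -0.356]
force: [1.0, 0.9, -0.4]
width: 32.0
```

Call:
apply_moves(
  commands=[
    [[-0.5, 0, 0.8, 0, 0, 0], [-0.5, 0, 0.8, 0, 0, 0], [-0.5, 0, 0.8, 0, 0, 0], [-0.4, 0, 0.6, 0, 0, 0], [0, 0, 0, 0, 0, 0]],
  ],
)

```text
clock: 30.88
eef_pos: [397.7, 282.4, 148.4]
tool_rot: [-1.552, -0.008, -0.366]
force: [0.1, 0.3, 0.1]
width: 32.0
```

Call:
apply_moves(
  commands=[
    [[-0.1, 0.6, 0, -0.15, 0, 0.1], [0, 0.9, 0, 0, 0, 0], [0, 0.9, 0, 0, 0, 0], [0, 0.7, 0, 0, 0, 0], [0, 0, 0, 0, 0, 0]],
  ],
)

```text
clock: 31.3
eef_pos: [395.2, 290.1, 22.1]
tool_rot: [-1.559, -0.002, -0.357]
force: [-0.4, -0.4, -1.4]
width: 32.2
```

Call:
apply_moves(
  commands=[
    [[0, 0.1, 0, 0, 0, 0], [0, 0, 0, 0, 0, 0], [0, 0, 0, 0, 0, 0], [0, -0.5, 0, 0, 0, 0], [0, -1, 0, 0, 0, 0], [0, -1, 0, 0, 0, 0], [0, -0.7, 0, 0, 0, 0]],
  ],
  claw=46,
)

```text
clock: 31.88
eef_pos: [394.5, 284.6, 152.6]
tool_rot: [-1.565, 0.0, -0.364]
force: [-0.4, 0.2, 1.1]
width: 46.2
```

Call:
apply_moves(
  commands=[
    [[0.5, 0, -0.8, 0, 0, 0], [0.5, 0, -0.8, 0, 0, 0], [0.5, 0, -0.8, 0, 0, 0], [0.5, 0, -0.8, 0, 0, 0], [0.5, 0, -0.8, 0, 0, 0], [0.5, 0, -0.8, 0, 0, 0], [0.5, 0, -0.6, 0, 0, 0], [0, 0, 0, 0, 0, 0]],
  ],
)

```text
clock: 32.55
eef_pos: [460.3, 30.8, 169.9]
tool_rot: [-1.538, -0.027, -0.35]
force: [1.4, 0.2, -0.1]
width: 46.0
```

Run:
```python
from h import *
t=snap('top'); s=snap('side')
o=np.hstack([cv2.resize(t['image'],(400,300),interpolation=cv2.INTER_AREA),cv2.resize(s['image'],(400,300),interpolation=cv2.INTER_AREA)])
c=cv2.resize(t['image'][190:280,70:170],(330,297),interpolation=cv2.INTER_CUBIC)
d=cv2.resize(t['image'][190:275,310:410],(350,297),interpolation=cv2.INTER_CUBIC)
o2=np.zeros((297,800,3),np.uint8);o2[:,:330]=c;o2[:,340:690]=d
cv2.imwrite('pics/t14.png',np.vstack([o,o2])[:,:,::-1])
```

```text
(no output)
```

View pics/t14.png

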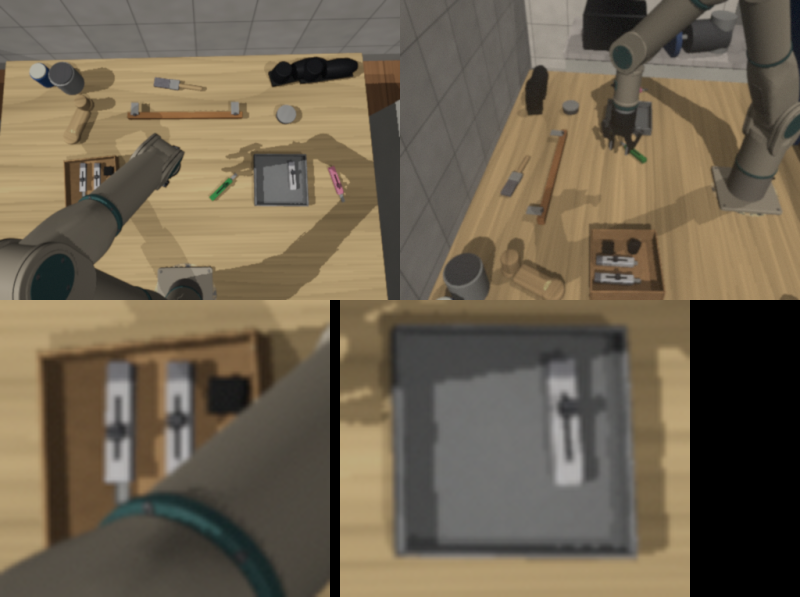

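The side view shows both offcuts (607,245) and (634,245) and both jammed cutters in the scrap box. The tray crop shows the good cutter lying flat with no blade out. No offcut is left on the bench, and the tin, last and look-alikes are where they were. I'm handing in.

```bash
python3 -c "
from h import *
print(finish_job(), readout.read_state()['clock'])"
```

```text
the job is handed in; nothing more can be done
the job is handed in; nothing more can be done
```

The bench is closed down and the job is handed in; the last clock reading was 32.6 s of the 210 s allowed. There were three cutters and two offcuts on the bench.

| Item | Result of the push | Where it is now |
|---|---|---|
| Right cutter | Blade went fully in, thumb stopped at about 20 N | Tool tray |
| Middle cutter | Jammed about a third of the way at about 14 N | Scrap box |
| Left cutter | Jammed a little past half-way at 13–17 N | Scrap box |
| Square offcut | – | Scrap box |
| Round-nosed offcut | – | Scrap box |

- **Last checks:** the final top and side pictures showed both jammed cutters and both offcuts in the scrap box. The good cutter lay flat in the tray with no blade out, and the tin, the last and the green and pink look-alikes had not moved. The arm was clear of everything.
- **First push:** the first try at the right cutter passed above its thumb because the tool had drifted upward. It touched nothing and I repeated it correctly.
- **Order of work:** I took each cutter in turn, so the right cutter was already in the tray before the other two were pushed.
- **Not seen directly:** the middle cutter's contact with the stop was out of the picture. I judged it backed by how sharply the push force rose.

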